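# Roll the rolling pin back to its parking strip

### The arm

A 6-joint arm with a two-finger parallel gripper is mounted at the origin on a cart in front of the work surface, level with it; the furniture and walls round the work are solid. World frame = base frame: x ahead of the robot, y to its left, z up, the work surface at z = 0. Lengths are in m, angles in degrees, forces in N, time in s.
With the tool pointing down it reaches from about 0.425 to 1.125 m from the base axis. Payload 14.9 kg.
Tool frame: the origin (TCP) lies between the finger pads; the fingertips stand 25 mm ahead of it and the grasp point (between the pads) lies 6 mm ahead of it; y points along the fingers, x is the direction in which the jaws open and shut, and the axes are right-handed (so a half turn about y gives the same grasp; the last joint's range is limited). The gripper opens to 91 mm and grips with 3 to 60 N. Pads are 32 mm wide; open, the fingers measure 118 mm over their backs; the gripper's body (76 mm by 178 mm) begins 60 mm behind the grasp point.
Start: joints at [-68.085, 21.709, 99.362, -0, 58.929, -1.908], TCP at [0.283, -0.64, 0.239] pointing down, gripper open.
Joint ranges: [-158.91, 158.91], [-42.39, 125.64], [0.06, 152.35], [-60.88, 240.88], [17.5, 164.5], [-176.32, 176.32]. Speed limits (degrees/s): [108.29, 108.29, 136.94, 180, 180, 180].

### API

Orientations are given as [roll, pitch, yaw] about the fixed x, y, z axes, in that order (R = Rz(yaw) Ry(pitch) Rx(roll)).
In Python, from bench import get_state, capture, finish_job gives the robot as it stands. The module is installed in compiled form; this text tells all that it offers.
- The arm moves only by the tool apply_moves, never from a script. Its argument "commands" is a list that holds one entry, the list of rows, each a list of 5 numbers: the shift along the world's x, y, z as a fraction of full scale, then the turn about the world's z as a fraction of full scale, then the closure in counts, from 0 (fully open) to 255 (shut). In form: [[[tx, ty, tz, roll, claw], ...]]. A call has 1 to 8 rows; each row shifts and turns the commanded pose from where the row before left it; what a row does not reach is not made up. Full scale, the value 1, is 4 cm for a shift and 0.12 rad for a turn. A row lasts 1/12 s, in which the tool goes at most 41.7 mm and 7.16 degrees, less where a joint would pass 70% of its speed; a pose out of reach is approached as far as the arm can. A call with a number of a shift or a turn outside -1 to 1 is refused whole. A call with a gripper value outside its range is refused whole. The fingers move at their own pace and stop on an object; "newtons" is the grip in N (left out, the last holds). Time passes only in rows, so rows that do not move let the fingers close. It gives the time, the measured TCP pose, the force and the opening at its end, in the units of the state.
- get_state(): the state, without advancing time (a new reading comes with each control period).
- capture(name): name is "scene" or "top" or "wrist"; returns a dict with "color" (384x512x3 uint8, red, green, blue), "vfov" (degrees; the focal length in pixels is half the picture's height over the tangent of half this angle, whatever the lens; pixels are square), "cx", "cy" (the principal point, pixels), "xyz" and "orientation" of the camera in the world. Camera axes: x right, y up, looking along -z (the intrinsics and any distortion apply to the point x, -y, -z); pixel columns grow to the right and rows downward; lengths in m; the calibration is good to about 2 mm. A picture is of the moment at which its call begins. There is no depth.
- finish_job(): hands the job in, once; it reports no verdict.
The state is a dict: "clock": time; "joint_positions": joint angles; "dq": joint speeds; "joint_efforts": joint torques, N m; "ee_pos": TCP position; "orientation": TCP orientation; "contact_force": force on the tool from outside, world axes, zero at the start; "ft_torque": the same for the moment, N m; "opening": finger opening in m.
Only numpy, scipy, OpenCV 4.12 (cv2) and the standard library are available. Lean on these libraries where they do the work, as an engineer would, in place of code of your own. Each camera call takes 0.05 s, during which the arm holds its last target.

### The job

Roll the rolling pin across the pastry board by pushing on top of its barrel with the fingertips, until it lies still, centred along the dark strip that crosses the middle of the board. Push gently and only on its upper side: do not grip it, lift it or shove it along from its flank, and leave the small bowl and everything else where it stands.

Things in the scene. Friction and masses are not known exactly. Their poses are not given: they have to be found in the camera images.
- rolling_pin: Rolling pin of wood, 0.25-0.5 kg: barrel 60 mm thick, 130 mm long (top 60 mm above the board), a stub handle 24 mm thick, 35 mm long at each end. Origin: mid-barrel, on its axis; x runs along the pin, y and z turn as it rolls. Starts 11-15 cm left or right of the strip. Rolls with some drag: let go at 0.1 m/s it stops in 1-2 cm. A fingertip that does not slip on its top moves it half as far.
- board: Pale wooden pastry board, fixed, 260 (x) by 440 (y) by 16 mm thick, top level. Origin: centre of its underside, on the worktop; x away from the robot, y to the left. A flush dark strip 8 mm wide crosses it from front to back at the middle, along its x axis at y = 0.
- pinch_bowl: Small pale pinch bowl, loose, 71 mm across and 30 mm high, standing on the board on the other side of the strip from the rolling pin, 11 to 15 cm from the strip. Origin: centre of its underside.
- tin: Round green tin with lid, loose, 66 mm across, 45 mm high, on the worktop to the right of the board. Origin: centre of its underside.
- jar_tiny: Small glass jar with pebbles, loose, 72 by 63 mm, 85 mm high, on the worktop to the right of the board. Origin: centre of its underside.
- stamp: Turned wooden stamp, loose, 28 mm across, 62 mm high, on the worktop to the left of the board. Origin: centre of its underside.
- tongs: Bamboo tongs, loose, 157 mm long, 13 mm high, lying on the worktop to the left of the board. Origin: centre of their underside.

How it is judged:
By the outcome, as a careful person would: the job done as asked, in the order asked, and still so for the second after the job is handed in, with the robot touching nothing.
It also fails if it takes over 48 s, if anything falls off the work surface, if the arm or the gripper's body presses on something with over 40 N, if the wrist force passes 120 N, or if a joint passes its speed limit or range.

## Working session

There is one attempt and no reset: what is moved stays moved. The work goes in short steps, Python scripts to look and compute and a tool call to move; the robot and the scene stay as the last step left them, time stands still between calls to the robot, and variables do not carry over. Pictures are saved under pics/ and viewed, and the job is handed in when it is done.

Besides the shell and the picture viewer there is one more tool, called after "Request:" as a command line: name --argument value ..., lists and objects as JSON in quotes. apply_moves: Moves the arm, as the interface text tells. Shift numbers are shares of 4 cm and turn numbers shares of 0.12 rad, none past 1 either way. Its arguments: {"type":"object","properties":{"commands":{"type":"array"},"newtons":{"type":"number"}},"required":["commands"]}

```bash
mkdir -p pics; python3 - <<'E'
from bench import get_state, capture
import cv2
s=get_state(); print(s)
for n in ["scene","top","wrist"]:
    c=capture(n); cv2.imwrite(f"pics/{n}0.png",c["color"][:,:,::-1]); print(n,{k:v for k,v in c.items() if k!="color"})
E
```

```text
{'clock': 0.0, 'joint_positions': array([-6.80845683e+01,  2.17392169e+01,  9.93967364e+01, -7.67616552e-04,
        5.89284523e+01, -1.90978955e+00]), 'dq': array([ 0.04226143,  0.10709951, -0.0412287 , -0.01542876,  0.00414214,
       -0.03812126]), 'joint_efforts': array([-7.98527217e-04, -7.63724613e+01, -4.34368515e+01,  6.50298782e-02,
        4.24404186e-02, -8.45441741e-05]), 'ee_pos': array([ 0.28259257, -0.64000517,  0.23826993]), 'orientation': array([-8.99985103e+01,  6.43916322e-02, -6.61743814e+01]), 'contact_force': array([ 0.0079871 ,  0.21322489, -0.02999549]), 'ft_torque': array([ 0.06497924, -0.01274911, -0.03943636]), 'opening': 0.09116383030593911}
scene {'vfov': 44.866436955979864, 'cx': 259.4602271640602, 'cy': 193.14454754826647, 'xyz': array([-0.2877785 ,  0.52924849,  1.12427125]), 'orientation': array([  40.59439718,    0.6033952 , -127.32814055])}
top {'vfov': 44.34120121519188, 'cx': 257.54331094969945, 'cy': 193.22851043584689, 'xyz': array([ 0.38372407, -0.00779203,  1.60168423]), 'orientation': array([  2.76042711,   0.16892563, -89.74076046])}
wrist {'vfov': 63.418571342884874, 'cx': 254.39918074312646, 'cy': 191.5993942912731, 'xyz': array([ 0.35438134, -0.60904839,  0.38382298]), 'orientation': array([-15.99843972,   0.10705656, -66.20352845])}
```

View pics/top0.png

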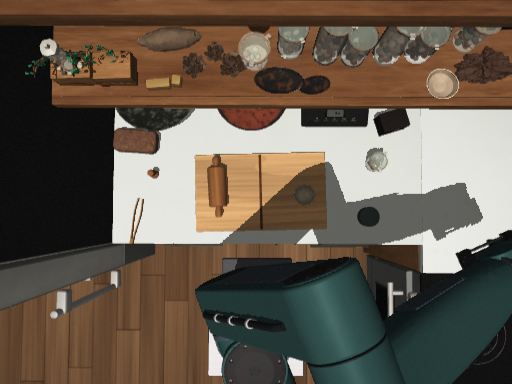

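View pics/scene0.png

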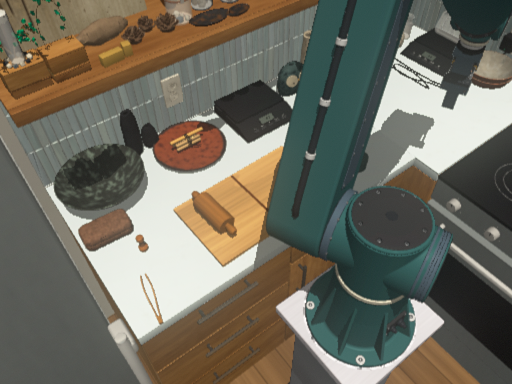

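```bash
cat > h.py <<'E'
import numpy as np, cv2
from scipy.spatial.transform import Rotation as R
from bench import get_state, capture
def ray(c,u,v):
    f=192/np.tan(np.radians(c["vfov"]/2))
    d=np.array([(u-c["cx"])/f,-(v-c["cy"])/f,-1.])
    return R.from_euler('xyz',c["orientation"],degrees=True).apply(d)
def at(c,u,v,z):
    d=ray(c,u,v); o=np.array(c["xyz"]); return o+d*(z-o[2])/d[2]
def proj(c,p):
    f=192/np.tan(np.radians(c["vfov"]/2))
    q=R.from_euler('xyz',c["orientation"],degrees=True).inv().apply(np.array(p)-c["xyz"])
    return c["cx"]+f*q[0]/-q[2], c["cy"]-f*q[1]/-q[2]
E
python3 - <<'E'
from h import *
c=capture("top"); im=c["color"][:,:,::-1]
cv2.imwrite("pics/top1.png",cv2.resize(im[145:240,190:335],None,fx=5.5,fy=5.5,interpolation=cv2.INTER_CUBIC))
E
```

```text
(no output)
```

View pics/top1.png

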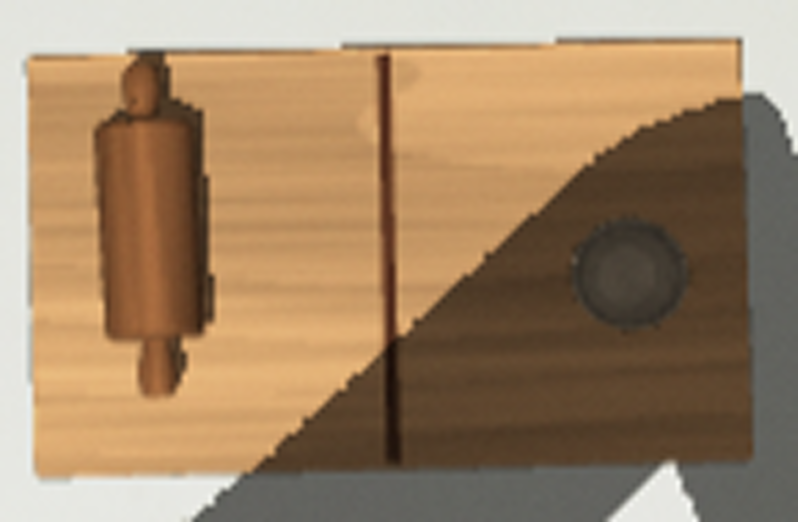

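```bash
python3 - <<'E'
from h import *
from scipy.optimize import least_squares
c=capture("top")
def uv(U,V): return (U+.5)/5.5-.5+190,(V+.5)/5.5-.5+145
for n,p in dict(TL=(27,57),TR=(741,40),BR=(751,460),BL=(36,476),ST=(383,55),SB=(393,464)).items(): print(n,at(c,*uv(*p),.016).round(4))
A=at(c,*uv(141,58),.046);B=at(c,*uv(160,396),.046);print("handles",A,B)
for p in [(97,130),(106,335),(193,125),(205,333),(145,122),(155,336)]: print(p,at(c,*uv(*p),.046).round(4))
print("bowl",at(c,*uv(630,272),.046-.01))
for p in [(115,107),(270,107),(420,107)]: print("shelf",at(c,*p,.3).round(3),at(c,*p,0).round(3))
E
```

```text
TL [0.5889 0.2111 0.016 ]
TR [ 0.6012 -0.228   0.016 ]
BR [ 0.3436 -0.2335  0.016 ]
BL [0.3318 0.2028 0.016 ]
ST [ 0.591  -0.0079  0.016 ]
SB [ 0.3401 -0.0151  0.016 ]
handles [0.58468455 0.13816976 0.046     ] [0.38100024 0.1249687  0.046     ]
(97, 130) [0.541  0.1643 0.046 ]
(106, 335) [0.4174 0.1577 0.046 ]
(193, 125) [0.5442 0.1065 0.046 ]
(205, 333) [0.4189 0.0983 0.046 ]
(145, 122) [0.5459 0.1354 0.046 ]
(155, 336) [0.417  0.1283 0.046 ]
bowl [ 0.45715266 -0.15779474  0.036     ]
shelf [0.686 0.396 0.3  ] [0.755 0.489 0.   ]
shelf [ 0.687 -0.037  0.3  ] [ 0.758 -0.044  0.   ]
shelf [ 0.689 -0.455  0.3  ] [ 0.759 -0.559  0.   ]
```

Request:
apply_moves --commands '[[[0.65, 0.75, 0, 0.7, 80], [0.65, 0.75, 0, 0.7, 80], [0.65, 0.75, 0, 0.7, 80], [0.65, 0.75, 0, 0.7, 80], [0.65, 0.75, 0, 0.7, 80], [0.65, 0.75, 0, 0.7, 80], [0.65, 0.75, 0, 0.7, 80], [0.65, 0.75, 0, 0.7, 80]]]'

```text
clock: 0.92
ee_pos: [0.4917, -0.3987, 0.239]
orientation: [-90.0, -0.0, -27.4]
contact_force: [0.2, -0.2, -0.5]
opening: 0.063
```

Request:
apply_moves --commands '[[[0, 0.95, 0, 0.32, 80], [0, 0.95, 0, 0.32, 80], [0, 0.95, 0, 0.32, 80], [0, 0.95, 0, 0.32, 80], [0, 0.95, 0, 0.32, 80], [0, 0.95, 0, 0.32, 80], [0, 0.95, 0, 0.32, 80], [0, 0.95, 0, 0.32, 80]]]'

```text
clock: 1.58
ee_pos: [0.4903, -0.0947, 0.2391]
orientation: [-90.0, -0.0, -10.0]
contact_force: [0.4, 0.5, -0.9]
opening: 0.0627
```

Request:
apply_moves --commands '[[[-0.04, 0.95, -0.3, 0.32, 80], [-0.04, 0.95, -0.3, 0.32, 80], [-0.04, 0.95, -0.3, 0.32, 80], [-0.04, 0.95, -0.3, 0.32, 80], [-0.04, 0.9, -0.3, 0.32, 80], [-0.04, 0.7, -0.3, 0.32, 80], [0, 0, -0.3, 0, 80], [0, 0, 0, 0, 80]]]'

```text
clock: 2.25
ee_pos: [0.4798, 0.1207, 0.1531]
orientation: [-90.0, 0.2, 3.3]
contact_force: [-0.7, -0.0, 0.3]
opening: 0.0625
```

```bash
python3 - <<'E'
from h import *
s=get_state(); print(s["ee_pos"],s["orientation"],s["contact_force"],s["opening"],s["joint_positions"])
for n in ["wrist","scene","top"]:
    c=capture(n); cv2.imwrite(f"pics/{n}2.png",c["color"][:,:,::-1])
E
```

```text
[0.47982506 0.12072685 0.15309278] [-90.02262464   0.16113317   3.28135662] [-0.65577622 -0.03170421  0.29451998] 0.06252389329071723 [1.14234523e+01 1.08819228e+01 1.24967435e+02 6.07580338e-04
 4.43133557e+01 8.14162849e+00]
```

View pics/wrist2.png

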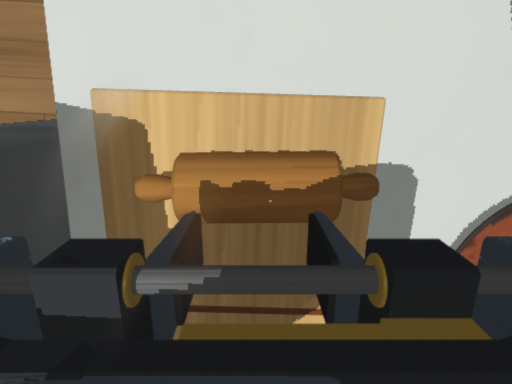

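View pics/scene2.png

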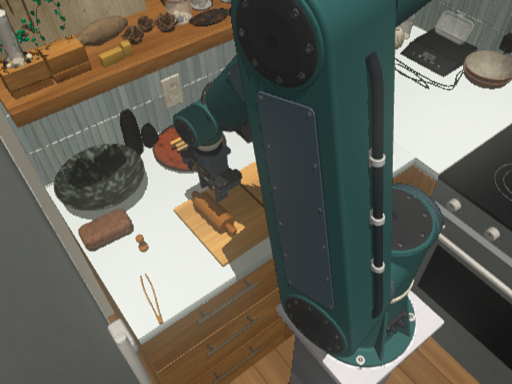

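View pics/top2.png

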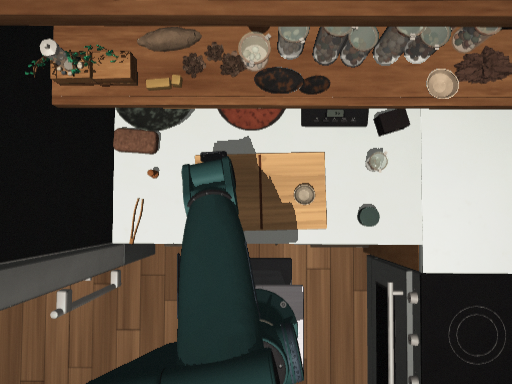

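```bash
python3 - <<'E'
from h import *
c=capture("wrist"); im=c["color"][:,:,::-1]
cv2.imwrite("pics/w3.png",cv2.resize(im[80:230,80:400],None,fx=2.5,fy=2.5,interpolation=cv2.INTER_CUBIC))
print({k:v for k,v in c.items() if k!="color"})
for n,u,v,z in [("hL",136,188,.046),("hR",378,186,.046),("barL",175,187,.046),("barR",341,186,.046),("eL",92,91,.016),("eR",385,98,.016),("sL",190,309,.016),("sR",322,312,.016)]: print(n,at(c,u,v,z).round(4))
E
```

```text
{'vfov': 63.418571342884874, 'cx': 254.39918074312646, 'cy': 191.5993942912731, 'xyz': array([0.47745843, 0.19674444, 0.30085679]), 'orientation': array([-1.59628458e+01, -3.19492932e-03,  3.05854170e+00])}
hL [0.3807 0.1218 0.046 ]
hR [0.5858 0.1345 0.046 ]
barL [0.4138 0.1244 0.046 ]
barR [0.5545 0.1328 0.046 ]
eL [0.3354 0.199  0.016 ]
eR [0.5917 0.2068 0.016 ]
sL [ 0.42   -0.0186  0.016 ]
sR [ 0.5614 -0.0148  0.016 ]
```

View pics/w3.png

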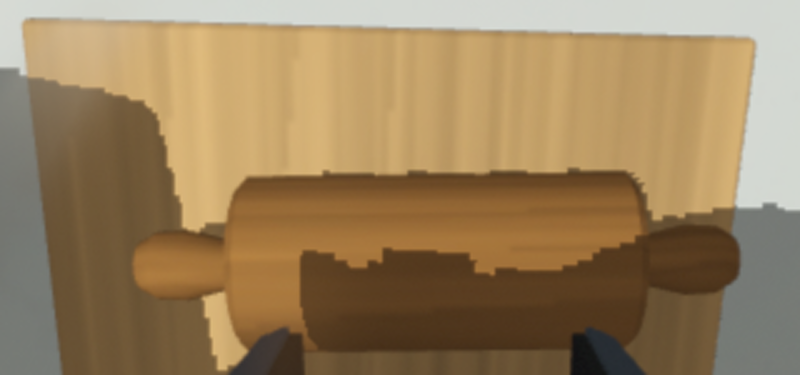

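Request:
apply_moves --commands '[[[0.09, 0.25, 0, 0, 0], [0, 0.25, 0, 0, 0], [0, 0, -0.4, 0, 0], [0, 0, -0.4, 0, 0], [0, 0, -0.25, 0, 0], [0, 0, -0.1, 0, 0], [0, 0, 0, 0, 0], [0, 0, 0, 0, 0]]]'

```text
clock: 3.12
ee_pos: [0.485, 0.1398, 0.1093]
orientation: [-90.0, -0.0, 3.1]
contact_force: [-0.3, -0.6, -0.3]
opening: 0.0914
```

```bash
python3 - <<'E'
from h import *
s=get_state(); print(s["ee_pos"],s["orientation"],s["contact_force"],s["opening"])
c=capture("wrist"); cv2.imwrite("pics/w4.png",c["color"][:,:,::-1])
E
```

```text
[0.48499292 0.13977397 0.10925577] [-8.99989742e+01 -4.71272531e-03  3.11960708e+00] [-0.26806215 -0.63637191 -0.3022323 ] 0.09142382998428028
```

View pics/w4.png

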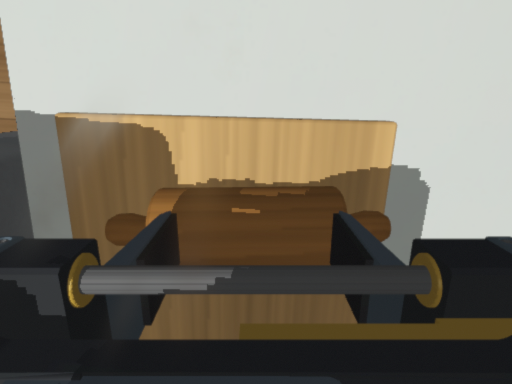

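```bash
python3 - <<'E'
from h import *
c=capture("wrist"); im=c["color"][:,:,::-1]
cv2.imwrite("pics/w5.png",cv2.resize(im[170:300,100:400],None,fx=2.6,fy=2.6,interpolation=cv2.INTER_CUBIC))
for dx in (-.059,-.0455,.0455,.059): print(proj(c,[.485+dx,.1398+.0016*np.sign(dx)*1.5+.016,.0843]))
for (u,v) in [(149,225),(345,222)]: print(at(c,u,v,.06))
E
```

```text
(np.float64(153.68666318425622), np.float64(211.50989223147945))
(np.float64(176.9433848981128), np.float64(212.68564666075073))
(np.float64(333.3403919550513), np.float64(212.84422497264805))
(np.float64(356.3540244444019), np.float64(214.0165661477266))
[0.41466536 0.13447996 0.06      ]
[0.54615385 0.14371888 0.06      ]
```

View pics/w5.png

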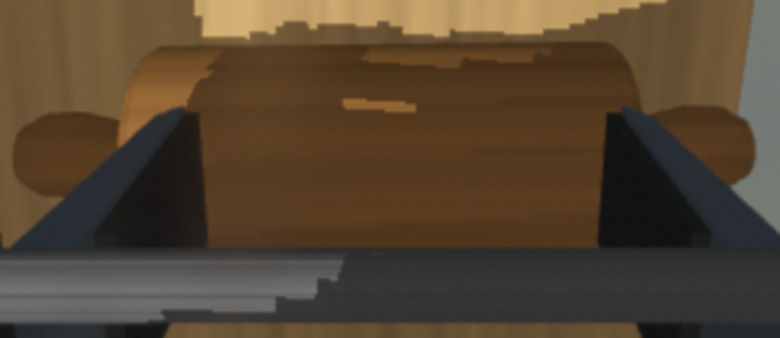

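Request:
apply_moves --commands '[[[-0.08, 0, -0.1, 0, 20], [0, 0, -0.03, 0, 20], [0, 0, -0.02, 0, 20], [0, 0, 0, 0, 20], [0, 0, 0, 0, 20]]]'

```text
clock: 3.63
ee_pos: [0.4816, 0.1396, 0.103]
orientation: [-90.0, -0.0, 3.1]
contact_force: [0.4, 0.1, -0.5]
opening: 0.0838
```

Request:
apply_moves --commands '[[[0, 0, -0.02, 0, 20], [0, 0, 0, 0, 20]]]'

```text
clock: 3.8
ee_pos: [0.4816, 0.1396, 0.1021]
orientation: [-90.0, -0.0, 3.1]
contact_force: [-0.3, -0.2, 1.1]
opening: 0.0842
```

Request:
apply_moves --commands '[[[0, 0, -0.02, 0, 20], [0, 0, 0, 0, 20]]]'

```text
clock: 3.97
ee_pos: [0.4816, 0.1396, 0.1013]
orientation: [-90.0, -0.0, 3.1]
contact_force: [0.5, -0.0, -0.4]
opening: 0.0837
```

Request:
apply_moves --commands '[[[0, 0, -0.015, 0, 20], [0, 0, 0, 0, 20]]]'

```text
clock: 4.13
ee_pos: [0.4817, 0.1397, 0.1011]
orientation: [-90.0, 0.0, 3.1]
contact_force: [-2.6, 0.2, 10.2]
opening: 0.0841
```

Request:
apply_moves --commands '[[[0, 0, -0.015, 0, 20], [0, 0, 0, 0, 20]]]'

```text
clock: 4.3
ee_pos: [0.4817, 0.1397, 0.1009]
orientation: [-90.0, 0.0, 3.1]
contact_force: [-6.9, -0.4, 19.9]
opening: 0.084
```

Request:
apply_moves --commands '[[[0, 0, 0.01, 0, 20], [0.004, -0.06, 0, -0.02, 20], [0.006, -0.12, 0, -0.02, 20], [0.006, -0.12, 0, -0.02, 20], [0.006, -0.12, 0, -0.02, 20], [0.006, -0.12, 0, -0.02, 20], [0.006, -0.12, 0, -0.02, 20], [0.004, -0.08, 0, -0.02, 20]]]'

```text
clock: 4.97
ee_pos: [0.4836, 0.1098, 0.1011]
orientation: [-90.0, -0.0, 2.2]
contact_force: [-1.6, -0.1, 10.6]
opening: 0.0838
```

```bash
python3 - <<'E'
from h import *
s=get_state(); print(s["ee_pos"],s["orientation"],s["contact_force"],s["opening"])
c=capture("wrist"); cv2.imwrite("pics/w6.png",c["color"][:,:,::-1])
E
```

```text
[0.48357441 0.10978832 0.10106305] [-8.99981145e+01 -4.67008945e-02  2.17091027e+00] [-1.60899546 -0.1231924  10.60848314] 0.08381021828353631
```

View pics/w6.png

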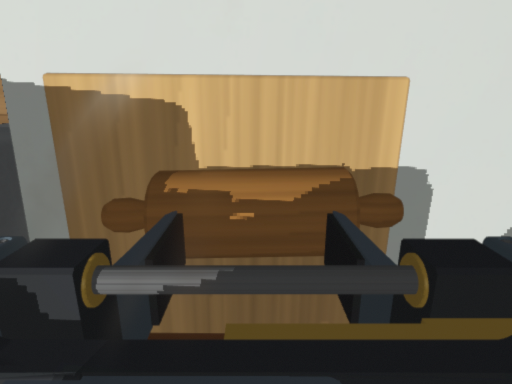

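```bash
cat >> h.py <<'E'
def rep(hL,hR,eL=None,eR=None,c=None):
    c=c or capture("wrist")
    a,b=at(c,*hL,.046),at(c,*hR,.046); m=(a+b)/2
    print("pin",m.round(4),"yaw",np.degrees(np.arctan2(b[1]-a[1],b[0]-a[0])).round(2))
    if eL:
        e,f=at(c,*eL,.016),at(c,*eR,.016); y=np.arctan2(f[1]-e[1],f[0]-e[0])
        n=np.array([-np.sin(y),np.cos(y),0]); print("edge/strip yaw",np.degrees(y).round(2),"perp dist",((m-e)@n).round(4),e.round(4),f.round(4))
E
python3 - <<'E'
from h import *
rep((102,215),(403,210),(48,75),(408,79))
E
```

```text
pin [0.4822 0.1149 0.046 ] yaw 3.13
edge/strip yaw 1.53 perp dist -0.0893 [0.3367 0.2003 0.016 ] [0.5877 0.2071 0.016 ]
```

Request:
apply_moves --commands '[[[0.005, -0.1, 0, -0.03, 20], [0.005, -0.12, 0, -0.03, 20], [0.005, -0.12, 0, -0.03, 20], [0.005, -0.1, 0, -0.03, 20], [0, 0, 0, 0, 20], [0, 0, 0.1, 0, 20], [0, 0.4, 0.15, 0.05, 20], [0, 0.4, 0, 0.07, 20]]]'

```text
clock: 5.73
ee_pos: [0.4843, 0.1245, 0.1115]
orientation: [-90.0, -0.1, 2.1]
contact_force: [0.5, 0.3, 1.0]
opening: 0.0841
```

```bash
python3 - <<'E'
from h import *
s=get_state(); print(s["ee_pos"],s["orientation"],s["contact_force"],s["opening"])
c=capture("wrist"); cv2.imwrite("pics/w7.png",c["color"][:,:,::-1])
E
```

```text
[0.48427892 0.12453877 0.11145473] [-8.99918221e+01 -5.23444810e-02  2.10093072e+00] [0.54407924 0.26361467 0.9632648 ] 0.08411179204612039
```

View pics/w7.png

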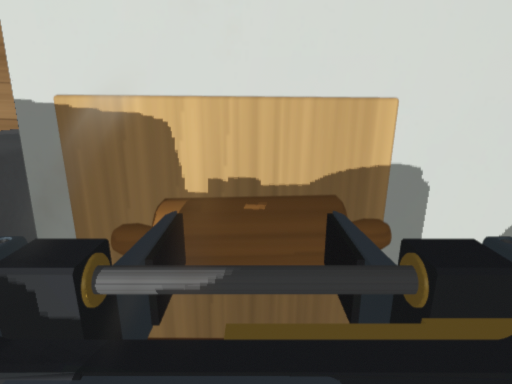

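```bash
python3 - <<'E'
from h import *
rep((112,239),(391,234),(57,96),(397,99))
E
```

```text
pin [0.483  0.1096 0.046 ] yaw 3.25
edge/strip yaw 1.69 perp dist -0.0982 [0.3356 0.2035 0.016 ] [0.5875 0.2109 0.016 ]
```

Request:
apply_moves --commands '[[[0, -0.08, -0.2, 0.17, 20], [0, 0, -0.06, 0, 20], [0, 0, 0, 0, 20]]]'

```text
clock: 6.08
ee_pos: [0.4841, 0.1209, 0.1009]
orientation: [-90.0, 0.0, 3.3]
contact_force: [-6.0, 0.8, 19.8]
opening: 0.0842
```

Request:
apply_moves --commands '[[[0.004, -0.08, 0, -0.06, 20], [0.005, -0.14, 0, -0.06, 20], [0.005, -0.15, 0, -0.06, 20], [0.005, -0.15, 0, -0.06, 20], [0.005, -0.15, 0, -0.06, 20], [0.005, -0.15, 0, -0.06, 20], [0.005, -0.15, 0, -0.06, 20], [0.005, -0.15, 0, -0.06, 20]]]'

```text
clock: 6.75
ee_pos: [0.486, 0.0758, 0.101]
orientation: [-90.0, -0.0, 0.0]
contact_force: [-3.3, 0.7, 17.6]
opening: 0.0842
```

Request:
apply_moves --commands '[[[0.003, -0.15, 0, -0.06, 20], [0.003, -0.1, 0, -0.03, 20], [0, 0, 0, 0, 20], [0, 0, 0.1, 0, 20], [0, 0.4, 0.15, 0.1, 20], [0, 0.4, 0, 0.1, 20], [0, 0, 0, 0, 20]]]'

```text
clock: 7.33
ee_pos: [0.4858, 0.0995, 0.1104]
orientation: [-90.0, -0.0, 0.8]
contact_force: [0.1, -0.1, -0.3]
opening: 0.0842
```

```bash
python3 - <<'E'
from h import *
s=get_state(); print(s["ee_pos"],s["orientation"],s["contact_force"],s["opening"])
c=capture("wrist"); cv2.imwrite("pics/w8.png",c["color"][:,:,::-1])
E
```

```text
[0.48575891 0.09948861 0.11041447] [-8.99872703e+01 -2.25702925e-02  8.35835700e-01] [ 0.09981382 -0.09735465 -0.27875618] 0.0842310522861505
```

View pics/w8.png

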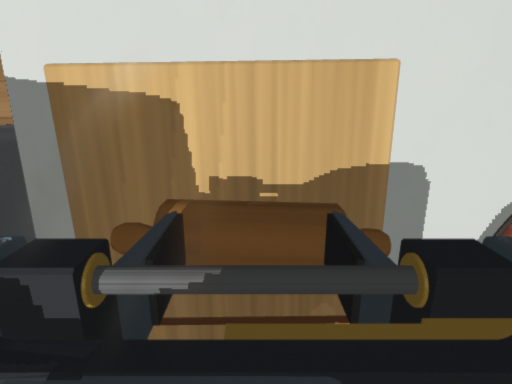

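```bash
python3 - <<'E'
from h import *
rep((111,238),(390,243),(47,67),(398,61))
E
```

```text
pin [0.4834 0.079  0.046 ] yaw -0.3
edge/strip yaw 1.72 perp dist -0.1243 [0.3351 0.199  0.016 ] [0.587  0.2066 0.016 ]
```

Request:
apply_moves --commands '[[[-0.05, -0.2, -0.15, -0.1, 20], [0, 0, -0.085, -0.06, 20], [0, 0, 0, 0, 20]]]'

```text
clock: 7.68
ee_pos: [0.4833, 0.0893, 0.1009]
orientation: [-90.0, 0.1, -0.4]
contact_force: [-8.3, 0.0, 21.1]
opening: 0.0839
```

Request:
apply_moves --commands '[[[0, -0.08, 0, 0, 20], [0, -0.14, 0, 0, 20], [0, -0.15, 0, 0, 20], [0, -0.15, 0, 0, 20], [0, -0.15, 0, 0, 20], [0, -0.15, 0, 0, 20], [0, -0.15, 0, 0, 20], [0, -0.15, 0, 0, 20]]]'

```text
clock: 8.35
ee_pos: [0.4828, 0.0445, 0.1009]
orientation: [-90.0, 0.1, -0.4]
contact_force: [-11.0, 0.2, 25.7]
opening: 0.0837
```

Request:
apply_moves --commands '[[[0, -0.15, 0, 0, 20], [0, -0.15, 0, 0, 20], [0, -0.08, 0, 0, 20], [0, 0, 0, 0, 20], [0, 0, 0.1, 0, 20], [0, 0.35, 0.15, 0, 20], [0, 0.35, 0, 0, 20], [0, 0, 0, 0, 20]]]'

```text
clock: 9.02
ee_pos: [0.4835, 0.0589, 0.1106]
orientation: [-90.0, 0.0, -0.3]
contact_force: [-0.5, 0.4, -0.1]
opening: 0.0842
```

```bash
python3 - <<'E'
from h import *
s=get_state(); print(s["ee_pos"],s["orientation"],s["contact_force"],s["opening"])
c=capture("wrist"); cv2.imwrite("pics/w9.png",c["color"][:,:,::-1])
E
```

```text
[0.4835334  0.05891931 0.11057434] [-8.99941914e+01  1.79018349e-03 -3.43079610e-01] [-0.51232215  0.44677517 -0.09081277] 0.08415783023992857
```

View pics/w9.png

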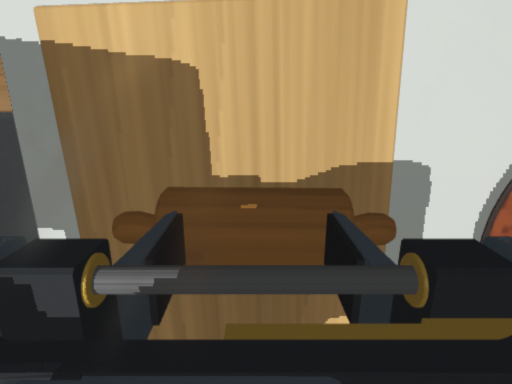

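```bash
python3 - <<'E'
from h import *
rep((113,227),(396,230),(35,12),(290,1))
E
```

```text
pin [0.4837 0.0481 0.046 ] yaw -0.97
edge/strip yaw 1.86 perp dist -0.1537 [0.3332 0.197  0.016 ] [0.5087 0.2026 0.016 ]
```

Request:
apply_moves --commands '[[[0, 0.02, -0.15, -0.08, 20], [0, 0, -0.085, 0, 20], [0, 0, 0, 0, 20]]]'

```text
clock: 9.37
ee_pos: [0.4836, 0.0587, 0.101]
orientation: [-90.0, 0.1, -0.9]
contact_force: [-4.0, 0.3, 10.2]
opening: 0.084
```

Request:
apply_moves --commands '[[[0, -0.08, 0, 0.03, 20], [0, -0.14, 0, 0.04, 20], [0, -0.15, 0, 0.04, 20], [0, -0.15, 0, 0.04, 20], [0, -0.15, 0, 0.04, 20], [0, -0.15, 0, 0.04, 20], [0, -0.15, 0, 0.04, 20], [0, -0.15, 0, 0.04, 20]]]'

```text
clock: 10.03
ee_pos: [0.484, 0.0137, 0.1011]
orientation: [-90.0, -0.0, 1.2]
contact_force: [1.8, 0.6, 4.5]
opening: 0.0841
```

Request:
apply_moves --commands '[[[0, -0.15, 0, 0.04, 20], [0, -0.1, 0, 0.03, 20], [0, -0.05, 0, 0, 20], [0, 0, 0, 0, 20], [0, 0, 0.1, 0, 20], [0, 0.35, 0.15, 0, 20], [0, 0.35, 0, 0, 20], [0, 0, 0, 0, 20]]]'

```text
clock: 10.7
ee_pos: [0.4835, 0.0318, 0.1116]
orientation: [-90.0, 0.0, 1.8]
contact_force: [0.5, -0.3, -0.2]
opening: 0.0843
```

```bash
python3 - <<'E'
from h import *
s=get_state(); print(s["ee_pos"],s["orientation"],s["contact_force"],s["opening"])
c=capture("wrist"); cv2.imwrite("pics/w10.png",c["color"][:,:,::-1])
c=capture("top"); cv2.imwrite("pics/t10.png",c["color"][:,:,::-1])
E
```

```text
[0.48348182 0.03183943 0.1116267 ] [-8.99926664e+01  3.33565057e-03  1.81133332e+00] [ 0.47238231 -0.2565616  -0.20973685] 0.08433335489607743
```

View pics/w10.png

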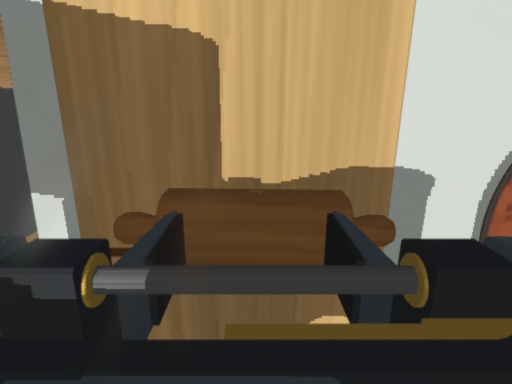

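View pics/t10.png

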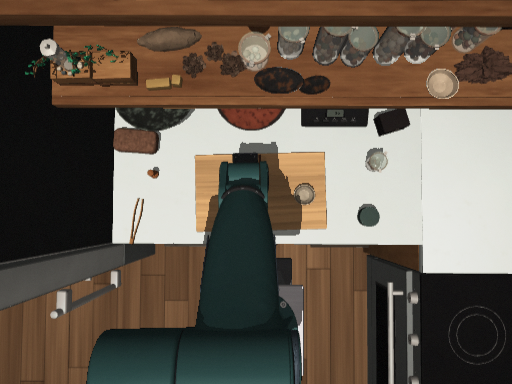

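```bash
python3 - <<'E'
from h import *
rep((114,229),(395,231)); print(at(capture("wrist"),120,252,.016))
E
```

```text
pin [0.4841 0.0189 0.046 ] yaw 1.38
[ 0.37030877 -0.01796584  0.016     ]
```

Request:
apply_moves --commands '[[[0, 0, -0.15, 0, 20], [0, 0, -0.11, 0, 20], [0, 0, 0, 0, 20]]]'

```text
clock: 11.15
ee_pos: [0.4838, 0.0301, 0.101]
orientation: [-90.0, 0.1, 1.7]
contact_force: [-5.3, -0.3, 16.1]
opening: 0.0841
```

Request:
apply_moves --commands '[[[0.002, -0.08, 0, 0, 20], [0.004, -0.14, 0, 0, 20], [0.004, -0.15, 0, 0, 20], [0.004, -0.15, 0, 0, 20], [0.004, -0.15, 0, 0, 20], [0.004, -0.15, 0, 0, 20], [0.004, -0.15, 0, 0, 20], [0.004, -0.15, 0, 0, 20]]]'

```text
clock: 11.82
ee_pos: [0.4847, -0.0149, 0.101]
orientation: [-90.0, 0.1, 1.7]
contact_force: [-6.4, 0.2, 17.2]
opening: 0.0837
```

Request:
apply_moves --commands '[[[0.004, -0.15, 0, 0, 20], [0.002, -0.08, 0, 0, 20], [0, 0, 0, 0, 20], [0, 0, 0.1, 0, 20], [0, 0.5, 0.3, 0, 20], [0, 0.8, 0.9, 0, 20], [0, 0, 0.9, 0, 20], [0, 0, 0, 0, 20]]]'

```text
clock: 12.48
ee_pos: [0.4877, 0.0249, 0.1891]
orientation: [-90.0, -0.4, 1.8]
contact_force: [2.1, 0.1, 0.1]
opening: 0.084
```

```bash
python3 - <<'E'
from h import *
s=get_state(); print(s["ee_pos"],s["orientation"],s["contact_force"],s["opening"])
c=capture("wrist"); cv2.imwrite("pics/w11.png",c["color"][:,:,::-1])
E
```

```text
[0.48772058 0.02492392 0.18911101] [-90.00908698  -0.37811381   1.83542575] [2.0971089  0.14598035 0.053666  ] 0.0840023012456735
```

View pics/w11.png

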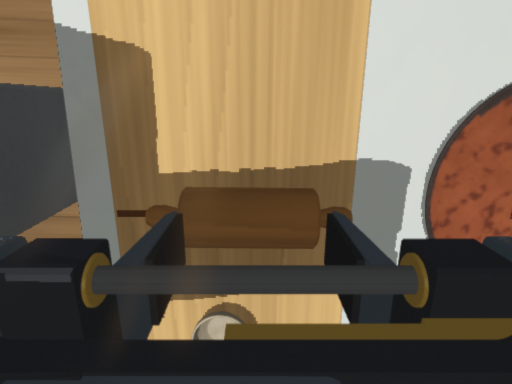

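Request:
apply_moves --commands '[[[0, -0.5, 0.3, 0, 20], [0, -0.8, 0, 0, 20], [0, -0.8, 0, 0, 20], [0, -0.7, 0, 0, 20], [0, 0, 0, 0, 20], [0, 0, 0, 0, 20], [0, 0, 0, 0, 20]]]'

```text
clock: 13.12
ee_pos: [0.4846, -0.0878, 0.1952]
orientation: [-90.0, 0.1, 1.7]
contact_force: [-1.1, -0.1, 0.0]
opening: 0.0839
```

```bash
python3 - <<'E'
from h import *
s=get_state(); print(s["ee_pos"],s["orientation"],s["contact_force"],s["opening"])
c=capture("wrist"); im=c["color"][:,:,::-1];print(c["xyz"])
cv2.imwrite("pics/w12.png",cv2.resize(im[40:200,90:390],None,fx=2.6,fy=2.6,interpolation=cv2.INTER_CUBIC))
E
```

```text
[ 0.48455711 -0.08777055  0.19518687] [-8.99740714e+01  7.99086831e-02  1.70203497e+00] [-1.12993679 -0.13025693  0.03981424] 0.08392191348266909
[ 0.48275069 -0.01018486  0.3406886 ]
```

View pics/w12.png

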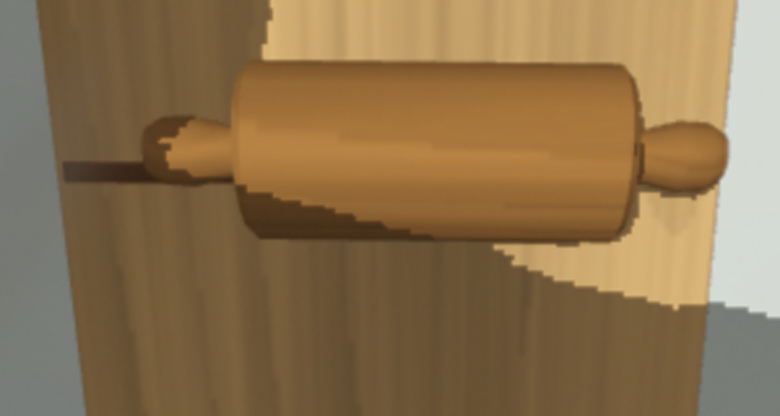

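```bash
python3 - <<'E'
from h import *
c=capture("wrist")
def uv(U,V): return (U+.5)/2.6-.5+90,(V+.5)/2.6-.5+40
rep(uv(142,150),uv(727,155),c=c)
rep(uv(233,149.5),uv(638,154),c=c)
for p in [(66,171.5),(140,173),(235,174)]: print(at(c,*uv(*p),.016))
print(at(c,*uv(38,0),.016),at(c,*uv(735,0),.016))
E
```

```text
pin [ 0.4845 -0.0058  0.046 ] yaw 1.26
pin [ 0.4848 -0.0055  0.046 ] yaw 1.12
[ 0.34204909 -0.01674879  0.016     ]
[ 0.37070315 -0.01644517  0.016     ]
[ 0.40753305 -0.01570799  0.016     ]
[0.33741074 0.04382387 0.016     ] [0.5930667  0.05147851 0.016     ]
```

Request:
apply_moves --commands '[[[0, 0.7, 0, 0, 20], [0, 0.8, 0, 0, 20], [0, 0.75, -0.4, 0, 20], [0, 0, -0.8, 0, 20], [0, 0, -0.8, 0, 20], [0, 0, -0.15, 0, 20], [0, 0, 0, 0, 20], [0, 0, 0, 0, 20]]]'

```text
clock: 13.88
ee_pos: [0.4854, 0.0023, 0.1108]
orientation: [-90.0, 0.0, 1.8]
contact_force: [-0.2, 0.2, 0.3]
opening: 0.0842
```

Request:
apply_moves --commands '[[[0, 0, -0.15, -0.03, 20], [0, 0, -0.06, -0.03, 20], [0, 0, -0.03, 0, 20], [0, 0, 0, 0, 20]]]'

```text
clock: 14.22
ee_pos: [0.4856, 0.0019, 0.1011]
orientation: [-90.0, -0.1, 1.3]
contact_force: [0.3, -0.1, 4.6]
opening: 0.0841
```

Request:
apply_moves --commands '[[[0, -0.04, 0, 0.01, 20], [0.003, -0.08, 0, 0.02, 20], [0.003, -0.1, 0, 0.02, 20], [0.003, -0.08, 0, 0.02, 20], [0.002, -0.06, 0, 0.01, 20], [0, -0.02, 0, 0, 20], [0, 0, 0, 0, 20], [0, 0, 0.1, 0, 20]]]'

```text
clock: 14.88
ee_pos: [0.4854, -0.0134, 0.1045]
orientation: [-90.0, 0.0, 1.9]
contact_force: [-0.1, -0.1, 0.8]
opening: 0.084
```

Request:
apply_moves --commands '[[[0, 0, 0.3, 0, 20], [0, 0, 0.9, 0, 20], [0, -0.6, 0.9, 0, 20], [0, -0.8, 0.2, 0, 20], [0, -0.6, 0, 0, 20], [0, 0, 0, 0, 20], [0, 0, 0, 0, 20], [0, 0, 0, 0, 20]]]'

```text
clock: 15.55
ee_pos: [0.4852, -0.092, 0.1951]
orientation: [-90.0, 0.0, 1.9]
contact_force: [-0.6, -0.4, 0.1]
opening: 0.0839
```

```bash
python3 - <<'E'
from h import *
s=get_state(); print(s["ee_pos"],s["orientation"],s["contact_force"],s["opening"])
c=capture("wrist"); im=c["color"][:,:,::-1];print(c["xyz"])
cv2.imwrite("pics/w13.png",cv2.resize(im[40:200,90:390],None,fx=2.6,fy=2.6,interpolation=cv2.INTER_CUBIC))
E
```

```text
[ 0.48524186 -0.09201177  0.1950518 ] [-8.99879557e+01  2.10911815e-02  1.86252022e+00] [-0.63361204 -0.35404432  0.14553162] 0.083940891577501
[ 0.48306195 -0.01441025  0.34051123]
```

View pics/w13.png

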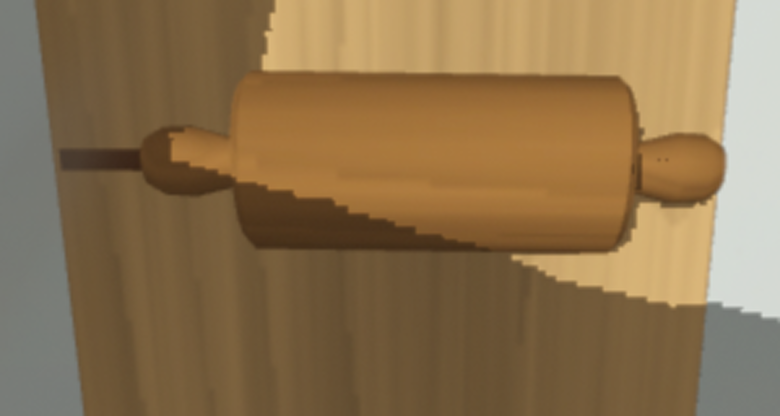

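```bash
python3 - <<'E'
from h import *
c=capture("wrist")
def uv(U,V): return (U+.5)/2.6-.5+90,(V+.5)/2.6-.5+40
rep(uv(140,160),uv(726,167.5),c=c)
rep(uv(232,160),uv(636,164.5),c=c)
for p in [(61,159),(138,160)]: print(at(c,*uv(*p),.016))
print(at(c,*uv(36,0),.016),at(c,*uv(735,0),.016))
E
```

```text
pin [ 0.4846 -0.0139  0.046 ] yaw 1.17
pin [ 0.4849 -0.0134  0.046 ] yaw 1.26
[ 0.34124019 -0.01684461  0.016     ]
[ 0.37089206 -0.01624384  0.016     ]
[0.33723198 0.03899132 0.016     ] [0.59320963 0.04734187 0.016     ]
```

Request:
apply_moves --commands '[[[0, -0.5, 0.6, 0, 20], [0, -0.9, 0.5, 0, 20], [0, -0.9, 0, 0, 20], [0, -0.9, 0, 0, 20], [0, -0.9, 0, 0, 20], [0, -0.9, 0, 0, 20], [0, -0.9, 0, 0, 20], [0, -0.9, 0, 0, 20]]]'

```text
clock: 16.32
ee_pos: [0.4856, -0.3651, 0.2388]
orientation: [-90.0, 0.0, 2.0]
contact_force: [0.6, 0.9, 0.1]
opening: 0.0838
```

Request:
apply_moves --commands '[[[-0.4, -0.7, 0, 0, 20], [-0.6, -0.7, 0, 0, 20], [-0.6, -0.7, 0, 0, 20], [-0.6, -0.7, 0, 0, 20], [-0.6, -0.7, 0, 0, 20], [0, 0, 0, 0, 20], [0, 0, 0, 0, 20]]]'

```text
clock: 16.9
ee_pos: [0.373, -0.5046, 0.2387]
orientation: [-90.0, 0.0, 1.8]
contact_force: [0.1, 0.7, 0.1]
opening: 0.0844
```

```bash
python3 - <<'E'
from h import *
s=get_state(); print(s["ee_pos"],s["orientation"],s["contact_force"])
c=capture("top"); im=c["color"][:,:,::-1]
cv2.imwrite("pics/t14.png",cv2.resize(im[145:240,190:335],None,fx=5.5,fy=5.5,interpolation=cv2.INTER_CUBIC))
cv2.imwrite("pics/t15.png",im)
E
```

```text
[ 0.3729545  -0.50459016  0.23866458] [-8.99591990e+01  2.07552134e-02  1.79910607e+00] [0.10875762 0.68640283 0.06787947]
```

View pics/t14.png

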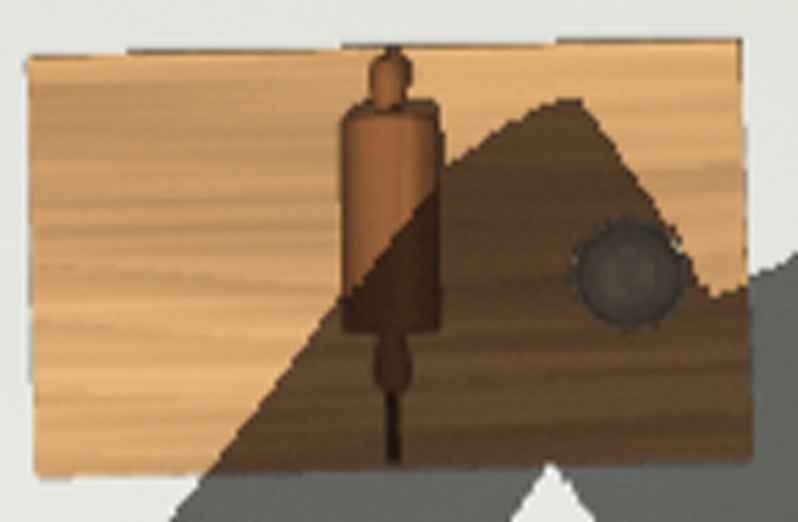

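View pics/t15.png

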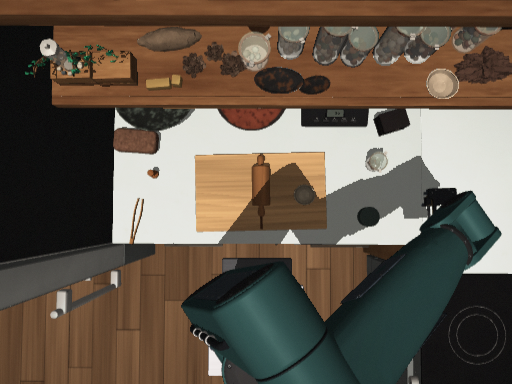

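```bash
python3 - <<'E'
from h import *
c=capture("top")
def uv(U,V): return (U+.5)/5.5-.5+190,(V+.5)/5.5-.5+145
rep(uv(393,393),uv(390,52),c=c); rep(uv(392,330),uv(390.5,115),c=c)
print(at(c,*uv(383,55),.016),at(c,*uv(393,464),.016),at(c,*uv(391.5,396),.016))
E
```

```text
pin [ 0.4862 -0.0134  0.046 ] yaw 0.74
pin [ 0.486  -0.0133  0.046 ] yaw 0.64
[ 0.59103104 -0.00787526  0.016     ] [ 0.34013951 -0.01507088  0.016     ] [ 0.38158857 -0.01398149  0.016     ]
```

```bash
python3 - <<'E'
from bench import finish_job
print(finish_job())
E
```

```text
the job is handed in; nothing more can be done
None
```

The rolling pin now lies still on the dark strip. I rolled it there in six short strokes, pressing both fingertips on top of the barrel. I turned the tool slightly as I pushed, to line the pin up with the strip. I then withdrew the arm, so nothing was touching the pin when I handed the job in at about 17 s.

- **Position across the strip:** the pin's axis is slightly past the strip's centre line, but within its 8 mm width. The two cameras disagree a little: the wrist camera puts it about 1 mm past, the top camera about 2.5 mm.
- **Alignment:** the pin is turned 0.5° (wrist camera) to 0.9° (top camera) from the strip. I left this uncorrected.
- **Position along the strip:** the middle of the pin is about 19 mm further from the robot than the middle of the board. It started that way, and I did not correct it.
- **Other objects:** the bowl sits at the same pixel position as at the start. By eye, the tin, jar, stamp and tongs are also where they were.
- **Pressing force:** the highest wrist force I read along z was about 26 N, in one of the middle strokes. Most other readings were between 5 and 21 N.

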